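Pop open the sample port of a bench reader

ROBOT

A 7-joint arm with a two-finger parallel gripper is mounted at the origin on the work surface. World frame = base frame: x ahead of the robot, y to its left, z up, the work surface at z = 0. Lengths are in m, angles in rad, forces in N, time in s.
With the tool pointing down it reaches from about 0.425 to 0.925 m from the base axis. Payload 6.8 kg.
Tool frame: the origin (TCP) lies on the mounting face of the last link; the fingertips stand 173 mm ahead of it and the grasp point (between the pads) lies 155 mm ahead of it; z points along the fingers, y is the line along which they close (so a half turn about z gives the same grasp; the last joint's range is limited). The gripper opens to 85 mm and grips with 20 to 120 N. Pads are 22 mm wide; open, the fingers measure 114 mm over their backs; the gripper's body (76 mm by 85 mm) begins 54 mm behind the grasp point. The pads swing forward as they close: fully open they stand 13 mm farther back than shut.
Start: joints at [1.238, 0.477, 0.022, 1.555, -0.011, 1.109, -0.083], TCP at [0.15, -0.658, 0.405] pointing down, gripper open.
Joint ranges: [-2.96, 2.96], [-0.34, 2.1], [-1.41, 1.46], [0.24, 2.44], [-1.37, 4.51], [0.17, 1.92], [-2.96, 2.96]. Speed limits (rad/s): [2.39, 2.39, 3.14, 3.14, 3.14, 3.14, 3.14].

INTERFACE

Orientations are given as a unit quaternion [w, x, y, z].
In Python, from station import bot gives the robot as it stands. The module is installed in compiled form; this text tells all that it offers.
- The arm moves only by the shell command python3 -m pendant 'ROWS' [FORCE]. ROWS is JSON, a list of rows, each a list of 5 numbers: the finger opening in m, from 0 to 0.0854, then the shift along the tool's x, y, z in m, then the turn about the tool's z in degrees. In form: [[jaw, x, y, z, yaw], ...]. A call has 1 to 12 rows; each row shifts and turns the commanded pose from where the row before left it, along the tool's axes as they then stand; what a row does not reach is not made up. A row lasts 1/12 s, in which the tool goes at most 41.7 mm and 7.16 degrees, less where a joint would pass 70% of its speed; a pose out of reach is approached as far as the arm can. A call with a gripper value outside its range is refused whole. The fingers move at their own pace and stop on an object; FORCE is the grip in N (left out, the last holds). Time passes only in rows, so rows that do not move let the fingers close. It gives the time, the measured TCP pose, the force, the opening and the grip force at its end, in the units of the state.
- bot.get_obs(): the state, without advancing time (a new reading comes with each control period).
- bot.read_camera(name): name is "scene" or "top"; returns (picture, depth): 480x640x3 uint8, blue, green, red; 480x640 float32, m along the optical axis (not along the pixel's ray), 0 where there is no reading.
- bot.camera_model(name): a dict with "intrinsics" (3x3 intrinsics, pixels), "R" (3x3) and "t" (3): a world point X has camera coordinates R X + t. Camera axes: x right, y down, z forward; pixel columns grow to the right and rows downward; lengths in m; the calibration is good to about 2 mm. A picture is of the moment at which its call begins. camera_model takes no time and is no camera call.
- bot.hand_in(): hands the job in; it is judged then, once.
Trained networks look in the newest picture that a camera, given by its name, has taken for a name from the list of things; names that differ only in an ending like _2 or _b are one class to them, and where a whole thing is asked for, a point or a joint stands for the part that bears it (a point fixed in the world has none). Each returns a list of dicts, best first, with "score" (0 to 1); they miss things now and then, are a little off and sometimes report something else, mostly with a low value. They report only what shows in the picture. A call takes as long as a camera call. They do not tell look-alikes from the thing itself.
- bot.boxes_of(name, camera): "at" ([column, row] in pixels, amid what is visible of it).
- bot.trace(name, camera): "mask" (480x640 bool, what is visible of it) and "at" ([column, row] in pixels, amid what is visible of it).
- bot.pinpoint(name, camera): "at" ([column, row] in pixels: a listed point, or the origin of a listed thing).
The state is a dict: "t": time; "q": joint angles; "joint_vel": joint speeds; "joint_torque": joint torques, N m; "eef_pos": TCP position; "tool_rot": TCP orientation; "contact_force": force on the tool from outside, world axes, zero at the start; "torque": the same for the moment, N m; "gripper_width": opening from 0.0 (shut) to 1.0 (fully open); "grasp_force": force on a finger pad.
Only numpy, scipy, OpenCV 4.12 (cv2) and the standard library are available. Lean on these libraries where they do the work, as an engineer would, in place of code of your own. Each camera call takes 0.05 s, during which the arm holds its last target. There are 200 camera calls.

TASK

Press once on the free edge of the small sample hatch on the bench reader with a fingertip, far enough to trip its push latch, then let go so that the hatch pops up by itself. Do not push on it again once it has come up: take the hand well clear and see that the hatch stays open. Leave the wide hatch of the neighbouring module, the bottles and the tip box as they are.

Things in the scene. Friction and masses are not known exactly. Their poses are not given: they have to be found in the camera images.
- sample_module: The reader: a fixed white bench module 170 mm (x) by 150 mm (y) by 110 mm high with a flat deck on which the small sample hatch sits. Origin: centre of its underside, on the table. Its own -x side carries a dark display and is turned towards the robot to within 20 degrees. The waste module is a box of the same look and size; the two may stand in either place, left or right; only the hatches differ.
- sample_flap: The small sample hatch: a plain grey plate, 64 mm long (its x) by 60 mm wide (its y), 8 mm thick. Origin on its hinge line, which runs along y at deck height (110 mm above the table, 35 mm from the module's centre towards its +x side). Closed, the plate lies level from 2 to 66 mm on the -x side of the hinge, its top 9 mm above the deck (119 mm above the table). Its free edge is the one nearer to the robot and swings up and away from the robot.
- sample_pad (a point): The place to press: centre of a thin pale ring, 24 mm across, on top of the small hatch near its free edge, 52 mm from the hinge and 14 mm from the free edge; it moves with the hatch. Closed, it is 119 mm above the table. Axes as the hatch's. Pressing here takes 5 to 9 N; go 4 to 5 mm down to be sure of the latch; above 10 N it sits on its stop.
- sample_hatch (a joint): Angle of the small hatch (rad): 0 closed and latched, negative pressed in, stop at -0.12 (6 mm down at the pad), 1.1 fully open. The latch trips at about -0.06 (3 mm); pressed less, it stays latched. Tripped, the hatch rises by its spring as the finger leaves, to 1.1 in about a second, and stays. The open hatch can be pushed shut again with 3 to 6 N, and latches again.
- waste_module: The neighbouring waste module: fixed box of the same look and size as the reader, origin likewise; its hatch is wide.
- waste_pad (a point): Same ring, on the wide waste hatch (110 mm wide, otherwise of the same build and height as the small one): not to be pressed.
- waste_hatch (a joint): Angle of the wide hatch (rad): 0 closed, negative when pressed in. It has to stay closed.
- brown_bottle: Loose amber jar with black cap, 52 mm across, 85 mm high, at the left side. Origin: centre of its underside.
- white_bottle: Loose white plastic bottle, 44 mm across, 75 mm high, at the left side beyond the amber jar. Origin: centre of its underside.
- tip_box: Loose pipette-tip box, 89 mm by 129 mm, 58 mm high with its blue tips, at the right side. Origin: centre of its underside.
Not all that is in view belongs to the job. What is shaped like the waste_module but green or pink is not meant.

How it is judged:
By the outcome, as a careful person would: the job done as asked, in the order asked, and still so for the second after the job is handed in, with the robot touching nothing.
It also fails if it takes over 29 s, if anything falls off the work surface, if the arm or the gripper's body presses on something with over 40 N, if the wrist force passes 120 N, or if a joint passes its speed limit or range.

## Working session

There is one attempt and no reset: what is moved stays moved. The work goes in short steps, Python scripts to look and compute and a shell command to move; the robot and the scene stay as the last step left them, time stands still between calls to the robot, and variables do not carry over. Pictures are saved under pics/ and viewed, at most 10 in all, crops included, and the job is handed in when it is done.

```bash
mkdir -p pics; cat > h.py <<'E'
import numpy as np,cv2
from station import bot
def w(cam,px,d=None,z=None):
    m=bot.camera_model(cam);K=np.array(m["intrinsics"]);R=np.array(m["R"]);t=np.array(m["t"])
    r=np.linalg.inv(K)@[px[0],px[1],1.]
    c=-R.T@t
    if d is not None: return R.T@(r*d-t)
    v=R.T@r
    return c+v*(z-c[2])/v[2]
E
python3 - <<'E'
from h import *
o=bot.get_obs();print(o["t"],o["eef_pos"],o["tool_rot"],o["contact_force"],o["gripper_width"])
for c in("top","scene"):
    p,d=bot.read_camera(c);cv2.imwrite(f"pics/{c}0.png",p)
    np.save(c+"d.npy",d)
    for n in("sample_pad","waste_pad","sample_module","sample_flap"):
        for r in bot.pinpoint(n,c)[:4]:
            print(c,n,r["score"],np.round(r["at"]),w(c,r["at"],z=0 if "module" in n else .119 if "pad" in n else .11).round(4))
E
```

```text
0.0 [ 0.1503959  -0.65775951  0.40375354] [-8.74560337e-04  9.93690382e-01  1.12154515e-01 -1.59550961e-04] [-0.58145906  0.36959113 -0.1866652 ] 1.0021478695836405
top sample_pad 0.9 [220. 222.] [0.5178 0.2099 0.119 ]
top sample_pad 0.62 [375. 231.] [ 0.5042 -0.1282  0.119 ]
top waste_pad 0.95 [219. 344.] [0.2555 0.204  0.119 ]
top waste_pad 0.86 [449. 344.] [ 0.2644 -0.2901  0.119 ]
top waste_pad 0.77 [377. 233.] [ 0.5006 -0.1335  0.119 ]
top sample_module 0.59 [234. 224.] [0.5261 0.197  0.    ]
top sample_flap 0.66 [228. 199.] [0.5694 0.1945 0.11  ]
scene sample_pad 0.88 [404. 271.] [0.5122 0.2062 0.119 ]
scene waste_pad 0.88 [430. 206.] [0.257  0.2104 0.119 ]
scene waste_pad 0.87 [272. 234.] [ 0.5055 -0.1256  0.119 ]
scene waste_pad 0.69 [254. 169.] [ 0.2749 -0.2861  0.119 ]
scene sample_module 0.74 [396. 308.] [0.5237 0.2033 0.    ]
scene sample_flap 0.64 [395. 291.] [0.5701 0.1998 0.11  ]
scene sample_flap 0.6 [154. 247.] [ 0.6444 -0.376   0.11  ]
```

View pics/top0.png

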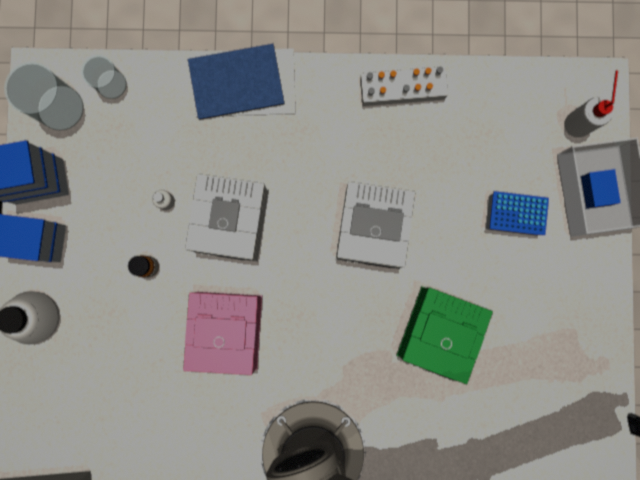

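View pics/scene0.png

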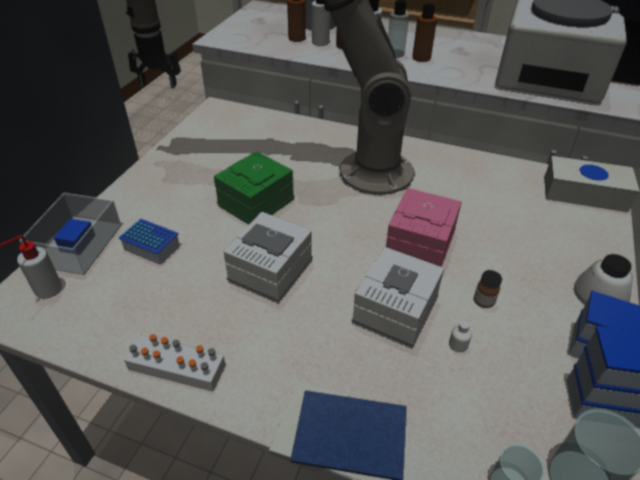

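```bash
python3 - <<'E'
from h import *
a=cv2.imread("pics/top0.png")[170:265,180:270];b=cv2.imread("pics/scene0.png")[245:345,350:445]
cv2.imwrite("pics/crop.png",np.hstack([cv2.resize(a,(400,400),interpolation=2),cv2.resize(b,(400,400),interpolation=2)]))
d=np.load("topd.npy");print(bot.get_obs()["t"])
for px in((223,222),(220,222),(224,205)):print(w("top",px,z=.119),w("top",px,d=d[px[1],px[0]]))
d=np.load("scened.npy")
print(w("scene",(404,271),d=d[271,404]))
for n in("sample_flap","sample_pad"):
  for c in("top","scene"):
    for r in bot.trace(n,c)[:3]:
        m=r["mask"];v,u=np.nonzero(m);D=(np.load(c+"d.npy"))
        P=np.array([w(c,(x,y),z=.119) for x,y in zip(u,v)])
        rc=cv2.minAreaRect((P[:,:2]*1000).astype(np.float32))
        print(c,n,r["score"],r["at"],m.sum(),rc)
E
```

```text
0.5
[0.51819657 0.20256055 0.119     ] [0.517924   0.20210519 0.12175373]
[0.51808055 0.20908426 0.119     ] [0.51769359 0.20841778 0.12291294]
[0.55545686 0.20145523 0.119     ] [0.55518389 0.20110259 0.12114348]
[0.51394302 0.20569809 0.12083778]
top sample_flap 0.71 [224.4, 217.1] 794 ((532.251708984375, 201.3982391357422), (60.16904830932617, 63.31032180786133), 82.3121566772461)
scene sample_flap 0.74 [401.6, 277.2] 564 ((534.3890991210938, 201.8812713623047), (60.74789810180664, 67.78352355957031), 82.82823181152344)
scene sample_flap 0.52 [487.1, 291.3] 785 ((494.3681335449219, 390.2400207519531), (47.54684829711914, 120.40426635742188), 84.26616668701172)
top sample_pad 0.76 [222.6, 214.9] 803 ((532.4002075195312, 201.17214965820312), (59.94123840332031, 64.38021087646484), 83.02587127685547)
scene sample_pad 0.87 [401.5, 275.3] 579 ((534.80908203125, 203.1191864013672), (61.09110641479492, 68.47593688964844), 81.9415283203125)
```

View pics/crop.png

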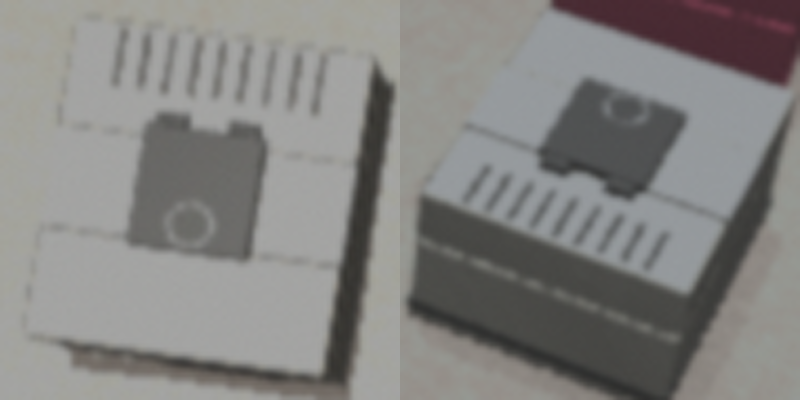

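Candidates: the small hatch on the left white module (223,222), the wide hatch on the right white module (375,231), pink (219,342) and green (446,343). I choose the left white one. The crop confirms a narrow plate with the ring on its robot side, and puts the pad at about (0.516, 0.2035).

```bash
python3 -m pendant '[[0,0,0,0,6.8],[0,0,0,0,6.8],[0,0,0,0,6.8],[0,0.024,-0.032,0,0],[0,0.024,-0.032,0,0],[0,0.024,-0.032,0,0],[0,0.024,-0.032,0,0],[0,0.024,-0.032,0,0],[0,0.024,-0.032,0,0],[0,0.024,-0.032,0,0],[0,0.024,-0.032,0,0],[0,0.024,-0.032,0,0]]' 20
cat > go.py <<'E'
from h import *
from scipy.spatial.transform import Rotation as Ro
o=bot.get_obs();q=o["tool_rot"];R=Ro.from_quat([q[1],q[2],q[3],q[0]])
print(o["t"],o["eef_pos"],o["contact_force"],o["gripper_width"],R.as_matrix().round(3).tolist())
print("to pad, tips 30mm over:",R.inv().apply(np.array([.516,.2035,.119+.173+.03])-o["eef_pos"]).round(4))
E
python3 go.py
```

```text
t: 1.7
eef_pos: [0.4033, -0.3992, 0.4051]
tool_rot: [0.0, 0.998, -0.066, 0.0]
contact_force: [0.0, -0.3, -0.2]
gripper_width: 0.001
grasp_force: 0.0
1.7 [ 0.40332018 -0.39921735  0.40505528] [ 0.04019275 -0.33125784 -0.15912973] 0.0005830783826623001 [[0.991, -0.131, 0.0], [-0.131, -0.991, -0.001], [0.001, 0.0, -1.0]]
to pad, tips 30mm over: [ 0.0327 -0.6123  0.0828]
```

```bash
python3 -m pendant '[[0,0.01,-0.04,0,0],[0,0.01,-0.04,0,0],[0,0.01,-0.04,0,0],[0,0,-0.04,0,0],[0,0,-0.04,0,0],[0,0,-0.04,0,0],[0,0,-0.04,0,0],[0,0,-0.04,0,0],[0,0,-0.04,0,0],[0,0,-0.04,0,0],[0,0,-0.04,0,0],[0,0,-0.04,0,0]]' >/dev/null
python3 -m pendant '[[0,0,-0.03,0,0],[0,0,-0.03,0,0],[0,0,-0.03,0,0],[0,0,0,0,0],[0,0,0,0,0],[0,0,0,0,0]]'
python3 go.py
```

```text
t: 3.2
eef_pos: [0.5067, 0.1599, 0.4046]
tool_rot: [0.0, 0.998, -0.066, -0.0]
contact_force: [-0.5, -0.4, -0.3]
gripper_width: -0.002
grasp_force: 0.0
3.2 [0.50666285 0.1598581  0.40458649] [-0.45212458 -0.39751056 -0.3332848 ] -0.0016718523524537432 [[0.991, -0.131, -0.0], [-0.131, -0.991, -0.001], [-0.0, 0.001, -1.0]]
to pad, tips 30mm over: [ 0.0035 -0.0445  0.0826]
```

```bash
python3 -m pendant '[[0,0.0035,-0.022,0,0],[0,0,-0.0225,0,0],[0,0,0,0.03,0],[0,0,0,0.03,0],[0,0,0,0.022,0],[0,0,0,0.01,0],[0,0,0,0.005,0],[0,0,0,0,0],[0,0,0,0,0],[0,0,0,0,0]]'
python3 go.py
python3 - <<'E'
from h import *
p,_=bot.read_camera("scene");a=p[215:315,350:460];q,_=bot.read_camera("top");b=q[170:270,180:290]
cv2.imwrite("pics/near.png",np.hstack([cv2.resize(x,(400,364),interpolation=2) for x in(a,b)]))
E
```

```text
t: 4.03
eef_pos: [0.5166, 0.2041, 0.3092]
tool_rot: [-0.001, 0.998, -0.066, 0.001]
contact_force: [0.3, 0.0, -0.4]
gripper_width: 0.002
grasp_force: 0.0
4.0333 [0.51661361 0.20408216 0.30924794] [ 0.26035566  0.01932614 -0.3502508 ] 0.0018072808716918939 [[0.991, -0.131, 0.003], [-0.131, -0.991, 0.001], [0.002, -0.001, -1.0]]
to pad, tips 30mm over: [-0.0005  0.0006 -0.0128]
```

View pics/near.png

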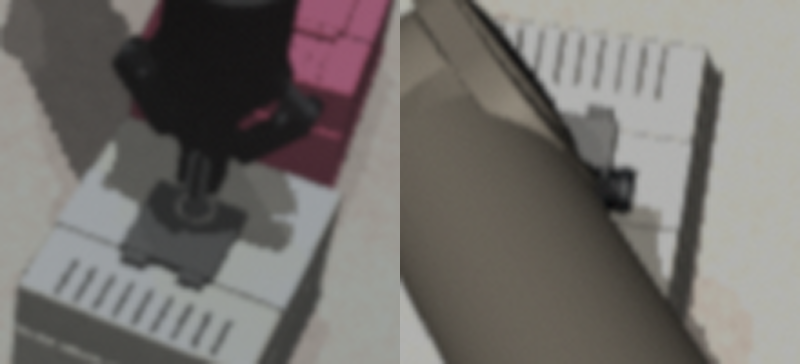

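The tips are right over the ring (crop pixel 195,212), about 17 mm above it. I go down in small steps.

```bash
python3 -m pendant '[[0,0,0,0.008,0],[0,0,0,0.005,0],[0,0,0,0,0],[0,0,0,0,0]]' | head -5
python3 -m pendant '[[0,0,0,0.002,0],[0,0,0,0.001,0],[0,0,0,0,0],[0,0,0,0,0]]' | head -5
```

```text
t: 4.47
eef_pos: [0.5157, 0.204, 0.2941]
tool_rot: [0.0, 0.998, -0.066, -0.001]
contact_force: [-0.4, 0.4, 0.8]
gripper_width: 0.001
t: 4.8
eef_pos: [0.516, 0.2042, 0.2919]
tool_rot: [-0.0, 0.998, -0.066, 0.0]
contact_force: [-1.7, -0.4, 3.3]
gripper_width: -0.001
```

```bash
for i in 1; do python3 -m pendant '[[0,0,0,0.001,0],[0,0,0,0.001,0],[0,0,0,0,0]]' | head -4; done; python3 -m pendant '[[0,0,0,0.001,0],[0,0,0,0,0],[0,0,0,0,0]]' | head -4
```

```text
t: 5.05
eef_pos: [0.5158, 0.2042, 0.2901]
tool_rot: [-0.0, 0.998, -0.066, -0.0]
contact_force: [-3.3, -2.0, 5.7]
t: 5.3
eef_pos: [0.5157, 0.2043, 0.2891]
tool_rot: [0.0, 0.998, -0.065, -0.0]
contact_force: [-3.2, 0.2, 7.0]
```

```bash
python3 -m pendant '[[0,0,0,0.001,0],[0,0,0,0,0],[0,0,0,0,0]]' | head -4
```

```text
t: 5.55
eef_pos: [0.5156, 0.2043, 0.2881]
tool_rot: [0.0, 0.998, -0.065, -0.0]
contact_force: [-3.9, -1.3, 5.9]
```

```bash
python3 -m pendant '[[0,0,0,0.0007,0],[0,0,0,0,0],[0,0,0,0,0]]' | head -4
```

```text
t: 5.8
eef_pos: [0.5155, 0.2043, 0.2873]
tool_rot: [0.0, 0.998, -0.065, -0.0]
contact_force: [-3.9, 0.4, 5.5]
```

```bash
python3 -m pendant '[[0,0,0,-0.04,0],[0,0,0,-0.04,0],[0,0,0,-0.04,0],[0,0,0,-0.03,0],[0,-0.02,0.03,0,0],[0,-0.02,0.03,0,0],[0,-0.02,0.03,0,0],[0,0,0.04,0,0],[0,0,0.04,0,0],[0,0,0.04,0,0],[0,0,0.04,0,0],[0,0,0,0,0]]'|head -4
python3 -m pendant '[[0,0,0,0,0],[0,0,0,0,0],[0,0,0,0,0],[0,0,0,0,0],[0,0,0,0,0],[0,0,0,0,0],[0,0,0,0,0],[0,0,0,0,0],[0,0,0,0,0],[0,0,0,0,0]]'|head -4
python3 - <<'E'
from h import *
p,d=bot.read_camera("scene");a=p[150:350,190:480];q,_=bot.read_camera("top");b=q[150:350,130:420]
cv2.imwrite("pics/after.png",np.vstack([cv2.resize(x,(430,297),interpolation=2) for x in(a,b)]))
E
```

```text
t: 6.8
eef_pos: [0.4222, -0.0432, 0.4367]
tool_rot: [0.001, 0.997, -0.071, -0.0]
contact_force: [-0.1, 0.5, 1.3]
t: 7.63
eef_pos: [0.4237, -0.0359, 0.437]
tool_rot: [-0.0, 0.998, -0.066, 0.0]
contact_force: [0.0, 1.0, -0.3]
```

View pics/after.png

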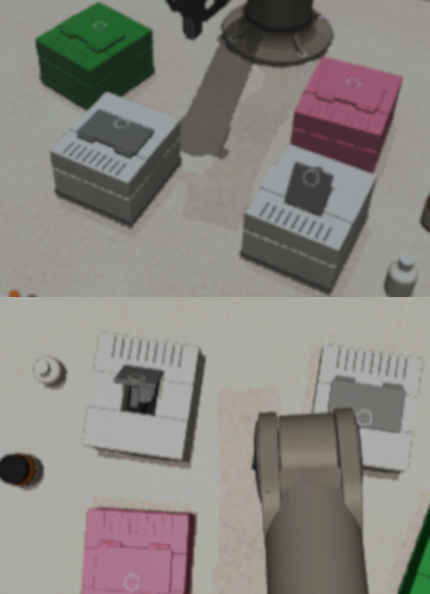

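The small hatch is standing open (crop pixel 138,385 in the top view), and the wide hatch is closed. The hand is well clear. I wait a moment more, check the height and hand in.

```bash
python3 -m pendant '[[0,0,0,0,0],[0,0,0,0,0],[0,0,0,0,0],[0,0,0,0,0],[0,0,0,0,0],[0,0,0,0,0],[0,0,0,0,0],[0,0,0,0,0]]'|head -1
python3 - <<'E'
from h import *
p,d=bot.read_camera("top")
h=max(w("top",(u,v),d=d[v,u])[2] for u in range(212,236) for v in range(195,225) if d[v,u]>0)
print(h,bot.get_obs()["t"])
if h>.15: print(bot.hand_in())
E
```

```text
t: 8.4
0.1789440083828119 8.45
the job is handed in; nothing more can be done
None
```

I pressed the small sample hatch once. Its latch tripped, it popped up and was still open at the last check (top edge about 179 mm above the table). The hand was well clear, nothing else was touched, and I handed the job in at 8.45 s.

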